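Sort the power parts into the bench trays

TASK

Clear the test bench: sort the loose parts into the trays, both blue capacitors into the yellow tray, both black heat sinks into the blue tray and the transformer into the red tray. Set each part down gently, do not drop it, so that in the end all stand upright as they do now (heat sinks fins up), flat on the tray's floor, side by side and not stacked. Leave the loose circuit board where it lies.

Things in the scene. Friction and masses are not known exactly. Their poses are not given: they have to be found in the camera images.
- cap_a_center (a point): One capacitor: an upright blue cylinder 35 mm in diameter and 60 mm tall with a white stripe down one side and a black top carrying two small metal terminals that stand 4 mm higher; about 80 g. This point is at its centre, 30 mm above its underside; z points up along its axis. Starts upright on the bench, at any turn.
- cap_b_center (a point): The other capacitor: an upright blue cylinder 35 mm in diameter and 60 mm tall with a white stripe down one side and a black top carrying two small metal terminals that stand 4 mm higher; about 80 g. This point is at its centre, 30 mm above its underside; z points up along its axis. Starts upright on the bench, at any turn.
- sink_a_center (a point): One heat sink: a black finned block, 40 mm along its x, 50 mm along its y (the fins run along y) and 30 mm high, about 90 g. This point is at its centre, 15 mm above its underside; z up, out of the fins. Starts fins up on the bench, turned up to 0.7 rad from the bench axes.
- sink_b_center (a point): The other heat sink: a black finned block, 40 mm along its x, 50 mm along its y (the fins run along y) and 30 mm high, about 90 g. This point is at its centre, 15 mm above its underside; z up, out of the fins. Starts fins up on the bench, turned up to 0.7 rad from the bench axes.
- transformer_center (a point): Small mains transformer: a steel core 40 mm along its x, 22 mm along its y and 44 mm high, through the middle of a copper-coloured winding 36 mm along x, 50 mm along y and 38 mm high that bulges out on both sides, on a white base 40 x 50 mm and 6 mm thick; about 280 g. This point is at its centre, 22 mm above its underside; z up. Best gripped across its x, on the flat faces of the core. Starts upright on the bench, turned up to 0.7 rad.
- tray_yellow: Yellow open plastic sorting tray, fixed to the bench, for the capacitors: outside 120 mm along its x, 150 mm along its y and 25 mm high, walls and floor 4 mm thick (inside 112 x 142 mm). Origin at the centre of its underside, z up; its inner floor is 4 mm above the origin.
- tray_blue: Blue open plastic sorting tray, fixed to the bench, for the heat sinks: outside 120 mm along its x, 150 mm along its y and 25 mm high, walls and floor 4 mm thick (inside 112 x 142 mm). Origin at the centre of its underside, z up; its inner floor is 4 mm above the origin.
- tray_red: Red open plastic sorting tray, fixed to the bench, for the transformer: outside 120 mm along its x, 150 mm along its y and 25 mm high, walls and floor 4 mm thick (inside 112 x 142 mm). Origin at the centre of its underside, z up; its inner floor is 4 mm above the origin.
- circuit_board: Loose green circuit board among the parts, to be left alone: 45 mm along its x, 60 mm along its y, 15 mm high with its components. Origin at the centre of its underside, z up. The other clutter near the parts (multimeter, screwdriver, mouse, clips, spool) is no more than 55 mm high.

How it is judged (in metres and radians):
At the end, for the whole second after the job is handed in: Both capacitors are in the yellow tray, both heat sinks in the blue tray and the transformer in the red tray: each part's centre within 45 mm (tray x) and 60 mm (tray y) of the tray's middle, at the height of standing on the tray floor within 6 mm, upright within 0.15 rad, released and at rest (x of cap_a_center in the frame of tray_yellow between -0.045 and 0.045 m and y of cap_a_center in the frame of tray_yellow between -0.06 and 0.06 m and z of cap_a_center in the frame of tray_yellow between 0.028 and 0.04 m and angle between each of cap_a_center, cap_b_center, sink_a_center, sink_b_center, transformer_center's own z axis and vertical below 0.15 rad and linear speed of each of cap_a, cap_b, sink_a, sink_b, transformer below 0.02 m/s and contact force between each of cap_a, cap_b, sink_a, sink_b, transformer and the fingers below 0.1 N and x of cap_b_center in the frame of tray_yellow between -0.045 and 0.045 m and y of cap_b_center in the frame of tray_yellow between -0.06 and 0.06 m and z of cap_b_center in the frame of tray_yellow between 0.028 and 0.04 m and x of sink_a_center in the frame of tray_blue between -0.045 and 0.045 m and y of sink_a_center in the frame of tray_blue between -0.06 and 0.06 m and z of sink_a_center in the frame of tray_blue between 0.013 and 0.025 m and x of sink_b_center in the frame of tray_blue between -0.045 and 0.045 m and y of sink_b_center in the frame of tray_blue between -0.06 and 0.06 m and z of sink_b_center in the frame of tray_blue between 0.013 and 0.025 m and x of transformer_center in the frame of tray_red between -0.045 and 0.045 m and y of transformer_center in the frame of tray_red between -0.06 and 0.06 m and z of transformer_center in the frame of tray_red between 0.02 and 0.032 m); the robot touches nothing.
It fails at once if the circuit board is pushed more than 20 mm from its place (distance of circuit_board from where it was at the start of the episode above 0.02 m).
It fails at once if a part is dropped: it falls out of the fingers from more than about 3 cm (faster than 0.8 m/s with no finger on it) ((linear speed of cap_a above 0.8 m/s and contact force between cap_a and the fingers below 0.05 N) or (linear speed of cap_b above 0.8 m/s and contact force between cap_b and the fingers below 0.05 N) or (linear speed of sink_a above 0.8 m/s and contact force between sink_a and the fingers below 0.05 N) or (linear speed of sink_b above 0.8 m/s and contact force between sink_b and the fingers below 0.05 N) or (linear speed of transformer above 0.8 m/s and contact force between transformer and the fingers below 0.05 N)).
It also fails if it takes over 112 s, if anything falls off the work surface, if the arm or the gripper's body presses on something with over 40 N, if the wrist force passes 120 N, or if a joint passes its speed limit or range.

ROBOT

A 6-joint arm with a two-finger parallel gripper is mounted at the origin on the work surface. World frame = base frame: x ahead of the robot, y to its left, z up, the work surface at z = 0. Lengths are in m, angles in degrees, forces in N, time in s.
With the tool pointing down it reaches from about 0.4 to 0.825 m from the base axis. Payload 7 kg.
Tool frame: the origin (TCP) lies midway between the tips of the shut fingers; the grasp point (between the pads) lies 19 mm behind it (ctrl.hold_point_z is the distance from the TCP to the grasp point, in m); z points along the fingers, y is the line along which they close (so a half turn about z gives the same grasp; the last joint's range is limited). The gripper opens to 88 mm and grips with 3 to 60 N. Pads are 19 mm wide; open, the fingers measure 130 mm over their backs; the gripper's body (78 mm by 193 mm) begins 47 mm behind the grasp point.
Start: joints at [-47.091, 20.546, 0.682, 0, -70.136, -16.507], TCP at [0.3, -0.605, 0.227] pointing down, gripper open.
Joint ranges: [-176.03, 176.03], [-82.01, 121.73], [-58.28, 71.71], [-173.87, 95.51], [-174.79, -0.11], [-173.66, 173.66]. Speed limits (degrees/s): [136.94, 136.94, 172.46, 180, 180, 180].

INTERFACE

Orientations are given as [roll, pitch, yaw] about the fixed x, y, z axes, in that order (R = Rz(yaw) Ry(pitch) Rx(roll)).
In Python, from plant import ctrl gives the robot as it stands.
- The arm moves only by the tool apply_moves, never from a script. Its argument "deltas" is a list of rows, each an object with "fingers": the finger opening in mm, from 0 to 87.6; "delta_pos": the shift along the tool's x, y, z in mm, a list of three; "angular": the turn, a rotation vector about the tool's x, y, z in degrees, a list of three. A call has 1 to 10 rows; each row is the pose to reach, as a shift and turn from the pose commanded when the call began, along the tool's axes at that moment; what a row does not reach only later rows make up. A row lasts 1/10 s, in which the tool goes at most 50 mm and 8.59 degrees, less where a joint would pass 70% of its speed; a pose out of reach is approached as far as the arm can. A call with a gripper value outside its range is refused whole. The fingers move at their own pace and stop on an object; the grip force is fixed at half the most. Time passes only in rows, so rows that repeat a pose let the fingers close. It gives the time, the measured TCP pose, the force, the opening and the grip force at its end, in the units of the state.
- ctrl.get_obs(): the state, without advancing time (a new reading comes with each control period).
- ctrl.snapshot(name): name is "side" or "top" or "wrist"; returns the picture (384x512x3 uint8, red, green, blue); there is no depth.
- ctrl.camera_params(name): a dict with "fx", "fy", "cx", "cy" (pixels), "dist_coeffs" ([k1, k2, p1, p2, k3] as OpenCV has them; the pictures are not rectified), "cam_to_world" (4x4, takes a point from camera to world coordinates); the wrist camera has in their place "mount" (4x4, takes a point from camera to tool coordinates, whose origin is the TCP and whose axes are the flange's). Camera axes: x right, y up, looking along -z (the intrinsics and any distortion apply to the point x, -y, -z); pixel columns grow to the right and rows downward; lengths in m; the calibration is good to about 2 mm. A picture is of the moment at which its call begins: read the wrist's pose just before it. camera_params takes no time and is no camera call.
- ctrl.close_job(): hands the job in; it is judged then, once.
The state is a dict: "clock": time; "joint_pos": joint angles; "qvel": joint speeds; "tau": joint torques, N m; "tool_pos": TCP position; "orientation": TCP orientation; "force": force on the tool from outside, world axes, zero at the start; "moment": the same for the moment, N m; "opening": finger opening in m; "gripper_force": force on a finger pad.
Only numpy, scipy, OpenCV 4.12 (cv2) and the standard library are available. Lean on these libraries where they do the work, as an engineer would, in place of code of your own. Each camera call takes 0.05 s, during which the arm holds its last target. There are 200 camera calls.

## Working session

There is one attempt and no reset: what is moved stays moved. The work goes in short steps, Python scripts to look and compute and a tool call to move; the robot and the scene stay as the last step left them, time stands still between calls to the robot, and variables do not carry over. Pictures are saved under pics/ and viewed, at most 14 in all, crops included, and the job is handed in when it is done.

Besides the shell and the picture viewer there is one more tool, called after "Emit:" by a JSON object that holds its "name" and its "arguments". apply_moves: Moves the arm, as the interface text tells. Its arguments: {"type":"object","properties":{"deltas":{"type":"array"}},"required":["deltas"]}

```bash
ls; mkdir -p pics
python3 - <<'E'
from plant import ctrl
import cv2,numpy as np
np.set_printoptions(precision=4,suppress=True)
print(ctrl.get_obs(), ctrl.hold_point_z)
for n in("top","side","wrist"):
    print(n,ctrl.camera_params(n))
    im=ctrl.snapshot(n); cv2.imwrite(f"pics/{n}0.png",im[:,:,::-1])
E
```

```text
pics
{'clock': 0.0, 'joint_pos': array([-47.0923,  20.59  ,   0.6345,  -0.0215, -70.1348, -16.507 ]), 'qvel': array([ 0.0102, -0.0991, -0.1079, -0.0136, -0.0858,  0.0198]), 'tau': array([ -0.0004, -58.2718,  29.3047,   6.9968,   0.0068,  -0.0001]), 'tool_pos': array([ 0.2999, -0.6042,  0.2256]), 'orientation': array([ 179.9076,   -0.0063, -153.6067]), 'force': array([0.3797, 0.9793, 0.0976]), 'moment': array([-0.0244, -0.0215,  0.0127]), 'gripper_force': 0.0, 'opening': 0.08748864759884531} 0.0188
top {'fx': 350.4193043839368, 'fy': 350.4193043839368, 'cx': 260.49607162218774, 'cy': 184.2028378735558, 'dist_coeffs': array([-0.0025,  0.    ,  0.    ,  0.    ,  0.    ]), 'cam_to_world': array([[-0.0062,  0.993 , -0.1181,  0.4438],
       [-0.9998, -0.0042,  0.017 ,  0.012 ],
       [ 0.0164,  0.1181,  0.9929,  0.9557],
       [ 0.    ,  0.    ,  0.    ,  1.    ]])}
side {'fx': 425.1236101324849, 'fy': 425.1236101324849, 'cx': 256.40979328434, 'cy': 188.19871569354405, 'dist_coeffs': array([-0.0512,  0.    ,  0.    ,  0.    ,  0.    ]), 'cam_to_world': array([[-0.9739,  0.1278, -0.1876,  0.3764],
       [-0.2259, -0.6243,  0.7478,  0.6895],
       [-0.0216,  0.7707,  0.6368,  0.6264],
       [ 0.    ,  0.    ,  0.    ,  1.    ]])}
wrist {'fx': 302.4043911236315, 'fy': 302.4043911236315, 'cx': 251.98923032292547, 'cy': 190.3251287768428, 'dist_coeffs': array([-0.0762,  0.    ,  0.    ,  0.    ,  0.    ]), 'mount': array([[-0.    ,  0.9628,  0.2701,  0.0715],
       [ 1.    , -0.    ,  0.0002, -0.0008],
       [ 0.0002,  0.2701, -0.9628, -0.1576],
       [ 0.    ,  0.    ,  0.    ,  1.    ]])}
```

View pics/top0.png

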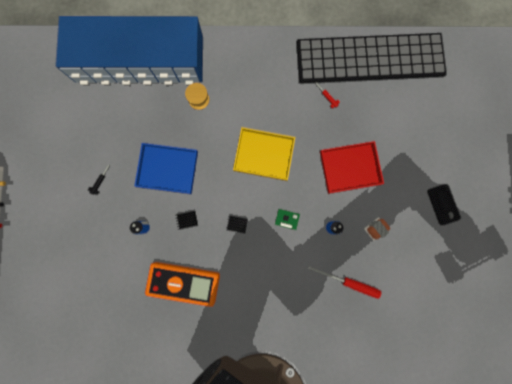

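View pics/side0.png

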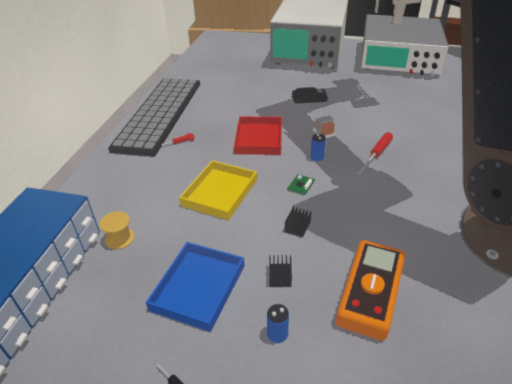

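The top view shows, in pixels:
- **Capacitors:** (140,227) and (335,227)
- **Heat sinks:** (187,219) and (237,223)
- **Circuit board:** (288,219)
- **Transformer:** (377,229)
- **Trays:** blue (167,168), yellow (265,153), red (351,167)

The side view agrees with this. The multimeter lies in front of the heat sinks and there is enough space between parts. Next I'll measure coarsely by colour.

```bash
cat > h.py <<'E'
from plant import ctrl
import cv2,numpy as np
from scipy.spatial.transform import Rotation as Ro
np.set_printoptions(precision=4,suppress=True)
def ray(n,px,z,pose=None):
    """pixels -> world xy on plane z"""
    p=ctrl.camera_params(n)
    K=np.array([[p['fx'],0,p['cx']],[0,p['fy'],p['cy']],[0,0,1]])
    u=cv2.undistortPoints(np.float64(px).reshape(-1,1,2),K,p['dist_coeffs']).reshape(-1,2)
    d=np.c_[u[:,0],-u[:,1],-np.ones(len(u))]
    if n=='wrist':
        T=np.eye(4);T[:3,:3]=Ro.from_euler('xyz',pose[1],degrees=True).as_matrix();T[:3,3]=pose[0]
        T=T@p['mount']
    else: T=p['cam_to_world']
    d=d@T[:3,:3].T; o=T[:3,3]
    return (o+d*((z-o[2])/d[:,2])[:,None])[:,:2]
def shot(n,name=None):
    o=ctrl.get_obs(); im=ctrl.snapshot(n)[:,:,::-1].copy()
    if name: cv2.imwrite(f"pics/{name}.png",im)
    return im,(o['tool_pos'],o['orientation'])
def hsv(im,lo,hi): return cv2.inRange(cv2.cvtColor(im,cv2.COLOR_BGR2HSV),np.array(lo),np.array(hi))
def blobs(m,amin):
    c,_=cv2.findContours(m,cv2.RETR_EXTERNAL,cv2.CHAIN_APPROX_NONE)
    return [k for k in c if cv2.contourArea(k)>=amin]
def rect(n,c,z,pose=None):
    """world minAreaRect of contour on plane z: centre, sizes(mm), long-side yaw"""
    w=ray(n,c.reshape(-1,2),z,pose).astype(np.float32)*1000
    b=cv2.boxPoints(cv2.minAreaRect(w)); e1,e2=b[1]-b[0],b[2]-b[1]
    L,S=(e1,e2) if np.hypot(*e1)>np.hypot(*e2) else (e2,e1)
    return b.mean(0),np.hypot(*L),np.hypot(*S),np.degrees(np.arctan2(L[1],L[0]))%180
def plan(x,y,z,yaw):
    """to TCP target in mm / deg: tool-frame shift and turn"""
    o=ctrl.get_obs();R=Ro.from_euler('xyz',o['orientation'],degrees=True)
    G=Ro.from_euler('xyz',[180,0,yaw],degrees=True)
    print('shift',R.inv().apply(np.array([x,y,z])-o['tool_pos']*1000).round(1),'turn',(R.inv()*G).as_rotvec(degrees=True).round(2))
E
python3 - <<'E'
from h import *
im,_=shot('top','t1')
for n,lo,hi in(('blue',(105,140,70),(125,255,255)),('yel',(20,130,100),(32,255,255)),('red',(0,150,80),(6,255,255)),('dark',(0,0,0),(179,255,45)),('green',(50,80,40),(85,255,255)),('orange',(7,60,60),(17,255,255))):
    for c in blobs(hsv(im,lo,hi),25):
        z={'blue':.025,'yel':.025,'red':.025,'dark':.03,'green':.005,'orange':.038}[n]
        r=rect('top',c,z)
        if r[1]<200: print(n,c.reshape(-1,2).mean(0).round(),*[np.round(k,1) for k in r])
E
```

```text
blue [144. 228.] [438.8 302. ] 20.6 18.2 89.7
blue [329. 227.] [ 438.6 -184.5] 29.0 15.9 178.3
blue [166. 168.] [599.8 249. ] 151.2 119.0 82.7
yel [264. 154.] [638.5 -13.6] 150.2 122.5 79.1
yel [197.  95.] [799.6 169.1] 68.8 52.0 18.7
red [362. 288.] [ 283.4 -266.1] 100.1 22.9 68.1
red [351. 167.] [ 601.  -250.3] 154.0 118.9 99.4
red [330.  99.] [ 794.8 -199.4] 55.7 25.8 29.5
dark [235. 375.] [85.2 78.4] 171.6 59.3 89.3
dark [168. 282.] [300.  227.7] 96.7 56.7 80.0
dark [337. 227.] [ 438.4 -204.6] 28.9 26.4 178.3
dark [136. 227.] [442.  320.4] 28.5 23.5 142.5
dark [237. 224.] [448.8  57.9] 47.4 37.3 78.4
dark [187. 219.] [462.  189.9] 46.4 37.0 101.9
dark [443. 204.] [ 498.4 -491.5] 101.1 61.5 17.4
dark [ 96. 185.] [557.2 431.9] 52.0 24.7 162.1
green [287. 219.] [462.6 -75.6] 59.0 42.7 75.0
orange [283. 369.] [ 91.7 -55.6] 113.7 34.2 44.4
orange [182. 284.] [299.5 197. ] 183.2 91.7 80.2
orange [373. 232.] [ 425.2 -296.6] 38.3 22.3 35.5
orange [384. 224.] [ 448.1 -327.1] 38.1 12.8 39.9
```

View pics/wrist0.png

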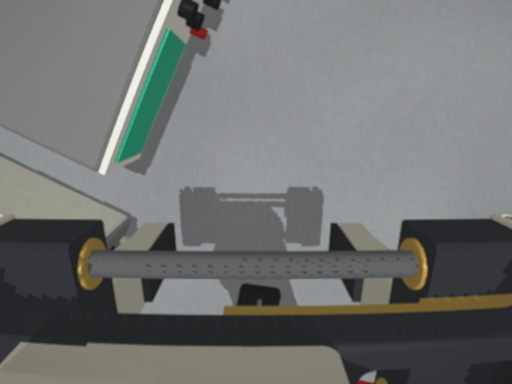

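The wrist picture is mostly gripper. Its clear area is the upper half, on the tool's +x side, with the fingers at about rows 190-300. The tray centres and part sizes match the given dimensions. Next I'll compute the capacitor tops at z=60 mm and a viewing pose behind the transformer.

Run:
```python
from h import *
im=cv2.imread('pics/t1.png')
for c in blobs(hsv(im,(0,0,0),(179,255,45)),25):
    if np.hypot(*(c.reshape(-1,2).mean(0)-[337,227]))<5 or np.hypot(*(c.reshape(-1,2).mean(0)-[136,227]))<5: print(*rect('top',c,.06))
plan(389,-248,200,-53)
```

```text
[ 438.5526 -197.5563] 27.995205 25.579214 178.26852
[442.0658 310.4061] 27.608517 22.782928 142.47092
shift [-238.2  279.6   26.2] turn [   0.05    0.04 -100.6 ]
```

Emit:
{"name": "apply_moves", "arguments": {"deltas": [{"fingers":87,"delta_pos":[-24,28,3],"angular":[0,0,-8]},{"fingers":87,"delta_pos":[-48,56,6],"angular":[0,0,-16.5]},{"fingers":87,"delta_pos":[-72,84,8],"angular":[0,0,-25]},{"fingers":87,"delta_pos":[-96,112,10],"angular":[0,0,-33.5]},{"fingers":87,"delta_pos":[-120,140,13],"angular":[0,0,-42]},{"fingers":87,"delta_pos":[-144,168,16],"angular":[0,0,-50.5]},{"fingers":87,"delta_pos":[-168,196,18],"angular":[0,0,-59]},{"fingers":87,"delta_pos":[-192,224,20],"angular":[0,0,-67.5]},{"fingers":87,"delta_pos":[-216,252,23],"angular":[0,0,-76]},{"fingers":87,"delta_pos":[-238,279.5,26],"angular":[0,0,-84.5]}]}}

```text
clock: 1.2
tool_pos: [0.3892, -0.247, 0.2006]
orientation: [-180.0, -0.0, -68.7]
force: [0.2, 0.8, -0.1]
opening: 0.0871
gripper_force: 0.0
```

Emit:
{"name": "apply_moves", "arguments": {"deltas": [{"fingers":87,"delta_pos":[0,0,0],"angular":[0,0,-8]},{"fingers":87,"delta_pos":[0,0,0],"angular":[0,0,-16]},{"fingers":87,"delta_pos":[0,0,0],"angular":[0,0,-16]},{"fingers":87,"delta_pos":[0,0,0],"angular":[0,0,-16]}]}}

```text
clock: 1.6
tool_pos: [0.3889, -0.2484, 0.2006]
orientation: [-180.0, 0.0, -53.3]
force: [-0.4, 0.1, -0.1]
opening: 0.0872
gripper_force: 0.0
```

Run:
```python
from h import *
print(ctrl.get_obs()['joint_pos'])
im,p=shot('wrist','w1'); print(p)
for n,lo,hi,z in(('orange',(5,60,60),(20,255,255),.038),('blue',(105,140,60),(125,255,255),.04),('white',(0,0,190),(179,40,255),.006)):
    for c in blobs(hsv(im,lo,hi),150): print(n,c.reshape(-1,2).mean(0).round(),*[np.round(k,1) for k in rect('wrist',c,z,p)])
```

```text
[ -8.011    1.1997 -27.3622  -0.0049 -61.4395  44.6729]
(array([ 0.3889, -0.2484,  0.2006]), array([-179.998 ,    0.004 ,  -53.3405]))
orange [414. 263.] [ 168.5 -276.9] 76.4 33.6 138.8
orange [ 88. 256.] [487.6 -49.7] 62.2 26.3 95.0
orange [254. 115.] [ 426.2 -300.8] 34.1 13.2 36.8
orange [254.  81.] [ 447.3 -328.3] 34.4 12.6 36.7
blue [191. 175.] [ 444.1 -210. ] 30.5 22.6 10.9
```

View pics/w1.png

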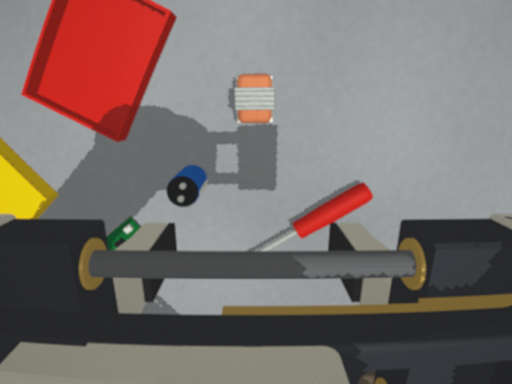

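The transformer is at (254,98), square to the tool and clear of the screwdriver at (335,210). The measured centre is (437,-314) with its x axis at 36.8°, and the two views agree. I'll go in now.

Emit:
{"name": "apply_moves", "arguments": {"deltas": [{"fingers":87,"delta_pos":[41,0,20],"angular":[0,0,0]},{"fingers":87,"delta_pos":[82,1,50],"angular":[0,0,0]},{"fingers":87,"delta_pos":[82,1,90],"angular":[0,0,0]},{"fingers":87,"delta_pos":[82,1,130],"angular":[0,0,0]},{"fingers":87,"delta_pos":[82,1,160],"angular":[0,0,0]},{"fingers":87,"delta_pos":[82,1,180],"angular":[0,0,0]},{"fingers":87,"delta_pos":[82,1,189],"angular":[0,0,0]},{"fingers":87,"delta_pos":[82,1,189],"angular":[0,0,0]}]}}

```text
clock: 2.45
tool_pos: [0.4366, -0.3147, 0.0105]
orientation: [179.9, 0.1, -53.2]
force: [-0.3, -0.2, 0.1]
opening: 0.0873
gripper_force: 0.0
```

Emit:
{"name": "apply_moves", "arguments": {"deltas": [{"fingers":30,"delta_pos":[0,0,0],"angular":[0,0,0]},{"fingers":30,"delta_pos":[0,0,0],"angular":[0,0,0]},{"fingers":30,"delta_pos":[0,0,0],"angular":[0,0,0]},{"fingers":30,"delta_pos":[0,0,0],"angular":[0,0,0]},{"fingers":30,"delta_pos":[0,0,0],"angular":[0,0,0]},{"fingers":30,"delta_pos":[0,0,0],"angular":[0,0,0]},{"fingers":30,"delta_pos":[0,0,0],"angular":[0,0,0]},{"fingers":30,"delta_pos":[0,0,0],"angular":[0,0,0]}]}}

```text
clock: 3.25
tool_pos: [0.4372, -0.3147, 0.0117]
orientation: [180.0, 0.0, -53.1]
force: [-2.3, -0.9, 5.3]
opening: 0.0396
gripper_force: 30.0
```

Gripped at 39.6 mm. Now lift and carry to the red tray.

Emit:
{"name": "apply_moves", "arguments": {"deltas": [{"fingers":30,"delta_pos":[0,0,-20],"angular":[0,0,0]},{"fingers":30,"delta_pos":[0,0,-55],"angular":[0,0,0]},{"fingers":30,"delta_pos":[4,-15,-80],"angular":[0,0,3]},{"fingers":30,"delta_pos":[12,-45,-80],"angular":[0,0,8]},{"fingers":30,"delta_pos":[21,-78,-80],"angular":[0,0,13]},{"fingers":30,"delta_pos":[31,-112,-80],"angular":[0,0,18]},{"fingers":30,"delta_pos":[39,-142,-80],"angular":[0,0,23]},{"fingers":30,"delta_pos":[44,-162,-80],"angular":[0,0,26]},{"fingers":30,"delta_pos":[46,-170,-80],"angular":[0,0,27.5]},{"fingers":30,"delta_pos":[46,-170,-80],"angular":[0,0,27.5]}]}}

```text
clock: 4.25
tool_pos: [0.6016, -0.2483, 0.0902]
orientation: [179.9, 0.0, -80.6]
force: [0.1, 0.3, -3.7]
opening: 0.0398
gripper_force: 30.0
```

Run:
```python
from h import *
plan(601,-250,16,-80.6)
im,p=shot('wrist'); 
im=cv2.imread('pics/w1.png'); p=(np.array([.3889,-.2484,.2006]),np.array([-180,0,-53.34]))
for c in blobs(hsv(im,(0,0,0),(179,255,45))[120:215],100): print(*rect('wrist',c+[0,120],.06,p))
```

```text
shift [ 1.6  0.8 74.2] turn [0.07 0.04 0.03]
[ 441.4755 -195.8243] 29.460573 28.861036 36.58558
```

Emit:
{"name": "apply_moves", "arguments": {"deltas": [{"fingers":30,"delta_pos":[1,1,20],"angular":[0,0,0]},{"fingers":30,"delta_pos":[1,1,45],"angular":[0,0,0]},{"fingers":30,"delta_pos":[1,1,62],"angular":[0,0,0]},{"fingers":30,"delta_pos":[1,1,70],"angular":[0,0,0]},{"fingers":30,"delta_pos":[1,1,73],"angular":[0,0,0]},{"fingers":30,"delta_pos":[1,1,75],"angular":[0,0,0]},{"fingers":30,"delta_pos":[1,1,75],"angular":[0,0,0]}]}}

```text
clock: 5.0
tool_pos: [0.6005, -0.2506, 0.0172]
orientation: [-179.9, -0.0, -80.6]
force: [-0.0, -0.5, -3.0]
opening: 0.04
gripper_force: 30.0
```

Emit:
{"name": "apply_moves", "arguments": {"deltas": [{"fingers":30,"delta_pos":[0,0,1],"angular":[0,0,0]},{"fingers":30,"delta_pos":[0,0,2],"angular":[0,0,0]},{"fingers":30,"delta_pos":[0,0,2],"angular":[0,0,0]}]}}

```text
clock: 5.3
tool_pos: [0.6008, -0.2505, 0.0158]
orientation: [-179.9, -0.0, -80.6]
force: [-2.0, 0.2, 4.2]
opening: 0.04
gripper_force: 30.0
```

Contact made. Release, then rise.

Emit:
{"name": "apply_moves", "arguments": {"deltas": [{"fingers":58,"delta_pos":[0,0,0],"angular":[0,0,0]},{"fingers":58,"delta_pos":[0,0,0],"angular":[0,0,0]},{"fingers":58,"delta_pos":[0,0,0],"angular":[0,0,0]},{"fingers":58,"delta_pos":[0,0,0],"angular":[0,0,0]},{"fingers":58,"delta_pos":[0,0,-20],"angular":[0,0,0]},{"fingers":58,"delta_pos":[0,0,-60],"angular":[0,0,0]},{"fingers":80,"delta_pos":[0,0,-100],"angular":[0,0,0]},{"fingers":80,"delta_pos":[0,0,-105],"angular":[0,0,0]}]}}

```text
clock: 6.1
tool_pos: [0.6033, -0.2513, 0.1254]
orientation: [-179.6, -0.2, -80.5]
force: [0.0, -0.2, -1.0]
opening: 0.0685
gripper_force: 0.0
```

Run:
```python
from h import *
plan(440,-197,120,-80.6)
im,p=shot('top','t2')
for c in blobs(hsv(im,(5,60,60),(18,255,255)),15):
    r=rect('top',c,.042)
    if r[1]<60: print(*r)
```

```text
shift [-80.4 152.2   3.9] turn [-0.45 -0.21  0.06]
```

Emit:
{"name": "apply_moves", "arguments": {"deltas": [{"fingers":80,"delta_pos":[-20,37,4],"angular":[0,0,0]},{"fingers":80,"delta_pos":[-40,76,4],"angular":[0,0,0]},{"fingers":80,"delta_pos":[-62,115,4],"angular":[0,0,0]},{"fingers":80,"delta_pos":[-76,145,4],"angular":[0,0,0]},{"fingers":80,"delta_pos":[-80,152,4],"angular":[0,0,0]},{"fingers":80,"delta_pos":[-80,152,4],"angular":[0,0,0]}]}}

```text
clock: 6.75
tool_pos: [0.4362, -0.1961, 0.1154]
orientation: [180.0, 0.0, -80.6]
force: [0.7, 0.1, 0.1]
opening: 0.0798
gripper_force: 0.0
```

Run:
```python
from h import *
plan(440,-197,26,-80.6)
im,p=shot('top','t2')
for n,lo,hi,z in(('or',(5,60,60),(18,255,255),.042),('red',(0,150,80),(6,255,255),.025)):
  for c in blobs(hsv(im,lo,hi),10):
    r=rect('top',c,z)
    if r[1]<170 and 500<r[0][0]<700: print(n,*r)
```

```text
shift [ 1.6 -3.6 89.4] turn [0.   0.01 0.02]
or [ 594.217  -228.5843] 42.392693 25.514149 7.518803
or [ 597.4764 -265.761 ] 43.254066 19.201227 166.6673
red [ 601.2299 -249.7076] 152.88959 118.3325 99.43042
```

Transformer is in the middle of the red tray. Now down on capacitor b.

Emit:
{"name": "apply_moves", "arguments": {"deltas": [{"fingers":80,"delta_pos":[2,-4,25],"angular":[0,0,0]},{"fingers":80,"delta_pos":[2,-4,55],"angular":[0,0,0]},{"fingers":80,"delta_pos":[2,-4,80],"angular":[0,0,0]},{"fingers":80,"delta_pos":[2,-4,89],"angular":[0,0,0]},{"fingers":28,"delta_pos":[2,-4,89],"angular":[0,0,0]},{"fingers":28,"delta_pos":[2,-4,89],"angular":[0,0,0]},{"fingers":28,"delta_pos":[2,-4,89],"angular":[0,0,0]},{"fingers":28,"delta_pos":[2,-4,89],"angular":[0,0,0]},{"fingers":28,"delta_pos":[2,-4,89],"angular":[0,0,0]},{"fingers":28,"delta_pos":[2,-4,89],"angular":[0,0,0]}]}}

```text
clock: 7.8
tool_pos: [0.4417, -0.1977, 0.0271]
orientation: [-179.9, -0.0, -80.6]
force: [-2.6, 0.7, 2.1]
opening: 0.0378
gripper_force: 0.7
```

Run:
```python
from h import *
o=ctrl.get_obs();print(o['opening'],o['gripper_force'],o['tool_pos'])
plan(632,-45,105,-80.6)
```

```text
0.037783483422886004 0.7133193500339985 [ 0.4417 -0.1977  0.0271]
shift [-119.5 -212.8  -77.7] turn [-0.06 -0.01  0.01]
```

Emit:
{"name": "apply_moves", "arguments": {"deltas": [{"fingers":28,"delta_pos":[0,0,0],"angular":[0,0,0]},{"fingers":28,"delta_pos":[0,0,0],"angular":[0,0,0]},{"fingers":28,"delta_pos":[0,0,0],"angular":[0,0,0]},{"fingers":28,"delta_pos":[0,0,-15],"angular":[0,0,0]},{"fingers":28,"delta_pos":[0,0,-45],"angular":[0,0,0]},{"fingers":28,"delta_pos":[0,0,-75],"angular":[0,0,0]},{"fingers":28,"delta_pos":[0,0,-78],"angular":[0,0,0]}]}}

```text
clock: 8.5
tool_pos: [0.4437, -0.198, 0.1079]
orientation: [-179.7, -0.1, -80.6]
force: [-0.0, -0.2, -0.7]
opening: 0.0344
gripper_force: 30.0
```

Emit:
{"name": "apply_moves", "arguments": {"deltas": [{"fingers":28,"delta_pos":[-8,-14,0],"angular":[0,0,0]},{"fingers":28,"delta_pos":[-24,-43,0],"angular":[0,0,0]},{"fingers":28,"delta_pos":[-43,-76,0],"angular":[0,0,0]},{"fingers":28,"delta_pos":[-63,-112,0],"angular":[0,0,0]},{"fingers":28,"delta_pos":[-83,-148,0],"angular":[0,0,0]},{"fingers":28,"delta_pos":[-101,-180,0],"angular":[0,0,0]},{"fingers":28,"delta_pos":[-114,-203,0],"angular":[0,0,0]},{"fingers":28,"delta_pos":[-119,-213,0],"angular":[0,0,0]},{"fingers":28,"delta_pos":[-119,-213,0],"angular":[0,0,0]}]}}

```text
clock: 9.4
tool_pos: [0.6326, -0.0442, 0.1027]
orientation: [179.9, -0.0, -80.5]
force: [-1.4, -0.8, -1.0]
opening: 0.0349
gripper_force: 30.0
```

Run:
```python
from h import *
plan(632,-45,32,-80.6)
```

```text
shift [ 0.7  0.6 70.7] turn [ 0.12 -0.    0.07]
```

Emit:
{"name": "apply_moves", "arguments": {"deltas": [{"fingers":28,"delta_pos":[1,0,20],"angular":[0,0,0]},{"fingers":28,"delta_pos":[1,0,45],"angular":[0,0,0]},{"fingers":28,"delta_pos":[1,0,60],"angular":[0,0,0]},{"fingers":28,"delta_pos":[1,0,67],"angular":[0,0,0]},{"fingers":28,"delta_pos":[1,0,70],"angular":[0,0,0]},{"fingers":28,"delta_pos":[1,0,72],"angular":[0,0,0]},{"fingers":28,"delta_pos":[1,0,73],"angular":[0,0,0]},{"fingers":28,"delta_pos":[1,0,73],"angular":[0,0,0]}]}}

```text
clock: 10.2
tool_pos: [0.6326, -0.0464, 0.0322]
orientation: [-179.9, 0.0, -80.6]
force: [-0.5, 0.6, -0.8]
opening: 0.0343
gripper_force: 30.0
```

Emit:
{"name": "apply_moves", "arguments": {"deltas": [{"fingers":28,"delta_pos":[0,0,1],"angular":[0,0,0]},{"fingers":28,"delta_pos":[0,0,2],"angular":[0,0,0]},{"fingers":28,"delta_pos":[0,0,2.5],"angular":[0,0,0]},{"fingers":28,"delta_pos":[0,0,2.5],"angular":[0,0,0]}]}}

```text
clock: 10.6
tool_pos: [0.6328, -0.0464, 0.031]
orientation: [-179.9, -0.0, -80.6]
force: [-4.2, 1.3, 11.1]
opening: 0.0345
gripper_force: 30.0
```

Emit:
{"name": "apply_moves", "arguments": {"deltas": [{"fingers":65,"delta_pos":[0,0,-0.5],"angular":[0,0,0]},{"fingers":65,"delta_pos":[0,0,-0.5],"angular":[0,0,0]},{"fingers":65,"delta_pos":[0,0,-0.5],"angular":[0,0,0]},{"fingers":65,"delta_pos":[0,0,-0.5],"angular":[0,0,0]},{"fingers":65,"delta_pos":[0,0,-20],"angular":[0,0,0]},{"fingers":65,"delta_pos":[0,0,-55],"angular":[0,0,0]},{"fingers":80,"delta_pos":[0,0,-80],"angular":[0,0,0]},{"fingers":80,"delta_pos":[0,0,-80],"angular":[0,0,0]}]}}

```text
clock: 11.4
tool_pos: [0.6348, -0.0463, 0.1131]
orientation: [-179.6, -0.0, -80.6]
force: [0.2, 0.3, 0.1]
opening: 0.0757
gripper_force: 0.0
```

Run:
```python
from h import *
plan(449,58,110,-101.6)
```

```text
shift [-133.3  166.2    2. ] turn [-0.37  0.04 21.04]
```

Emit:
{"name": "apply_moves", "arguments": {"deltas": [{"fingers":80,"delta_pos":[-25,32,2],"angular":[0,0,4]},{"fingers":80,"delta_pos":[-53,66,2],"angular":[0,0,8]},{"fingers":80,"delta_pos":[-82,101,2],"angular":[0,0,12]},{"fingers":80,"delta_pos":[-108,135,2],"angular":[0,0,17]},{"fingers":80,"delta_pos":[-127,158,2],"angular":[0,0,21]},{"fingers":80,"delta_pos":[-133,166,2],"angular":[0,0,21]},{"fingers":80,"delta_pos":[-133,166,2],"angular":[0,0,21]}]}}

```text
clock: 12.1
tool_pos: [0.4459, 0.0581, 0.1071]
orientation: [-180.0, 0.0, -101.4]
force: [0.4, -0.1, 0.0]
opening: 0.0797
gripper_force: 0.0
```

Run:
```python
from h import *
plan(449,58,4,-101.6)
shot('wrist','w2')
im,p=shot('side','s2')
cv2.imwrite('pics/s2c.png',cv2.resize(im[120:300,160:360],None,fx=3,fy=3))
```

```text
shift [ -0.5  -3.  103.1] turn [-0.01  0.02  0.16]
```

View pics/s2c.png

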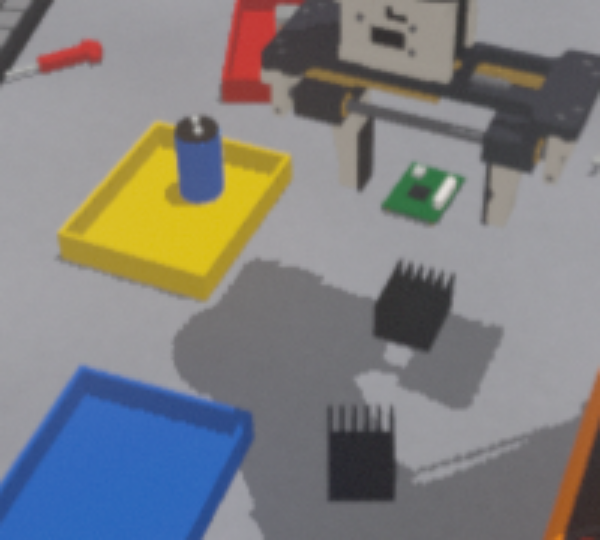

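The side view shows capacitor b upright in the yellow tray, with the board and heat sinks untouched. Down onto heat sink b.

Emit:
{"name": "apply_moves", "arguments": {"deltas": [{"fingers":80,"delta_pos":[0,-3,30],"angular":[0,0,0]},{"fingers":80,"delta_pos":[0,-3,65],"angular":[0,0,0]},{"fingers":80,"delta_pos":[0,-3,90],"angular":[0,0,0]},{"fingers":80,"delta_pos":[0,-3,101],"angular":[0,0,0]},{"fingers":80,"delta_pos":[0,-3,102],"angular":[0,0,0]},{"fingers":32,"delta_pos":[0,-3,102],"angular":[0,0,0]},{"fingers":32,"delta_pos":[0,-3,102],"angular":[0,0,0]},{"fingers":32,"delta_pos":[0,-3,102],"angular":[0,0,0]},{"fingers":32,"delta_pos":[0,-3,102],"angular":[0,0,0]},{"fingers":32,"delta_pos":[0,-3,102],"angular":[0,0,0]}]}}

```text
clock: 13.2
tool_pos: [0.4501, 0.0573, 0.0056]
orientation: [-179.9, 0.0, -101.6]
force: [1.6, -0.4, 0.6]
opening: 0.0459
gripper_force: 0.0
```

Emit:
{"name": "apply_moves", "arguments": {"deltas": [{"fingers":32,"delta_pos":[0,0,0],"angular":[0,0,0]},{"fingers":32,"delta_pos":[0,0,0],"angular":[0,0,0]},{"fingers":32,"delta_pos":[0,0,0],"angular":[0,0,0]}]}}

```text
clock: 13.5
tool_pos: [0.4499, 0.0572, 0.0054]
orientation: [-180.0, 0.0, -101.6]
force: [-2.2, 0.6, 6.4]
opening: 0.0397
gripper_force: 29.9
```

Run:
```python
from h import *
t=np.radians(82.7)
for s in(-32,32): print(600+s*np.cos(t),249+s*np.sin(t))
plan(596,217,90,-97.3)
```

```text
595.9339325247568 217.25937783711905
604.0660674752432 280.7406221628809
shift [-185.9 -111.1  -84.5] turn [-0.02  0.01 -4.29]
```

Emit:
{"name": "apply_moves", "arguments": {"deltas": [{"fingers":32,"delta_pos":[0,0,-20],"angular":[0,0,0]},{"fingers":32,"delta_pos":[0,0,-55],"angular":[0,0,0]},{"fingers":32,"delta_pos":[-16,-9,-80],"angular":[0,0,0]},{"fingers":32,"delta_pos":[-45,-27,-85],"angular":[0,0,-1]},{"fingers":32,"delta_pos":[-80,-48,-85],"angular":[0,0,-2]},{"fingers":32,"delta_pos":[-115,-69,-85],"angular":[0,0,-3]},{"fingers":32,"delta_pos":[-148,-89,-85],"angular":[0,0,-4]},{"fingers":32,"delta_pos":[-174,-104,-85],"angular":[0,0,-4.3]},{"fingers":32,"delta_pos":[-186,-111,-85],"angular":[0,0,-4.3]},{"fingers":32,"delta_pos":[-186,-111,-85],"angular":[0,0,-4.3]}]}}

```text
clock: 14.5
tool_pos: [0.5964, 0.2179, 0.089]
orientation: [180.0, -0.0, -97.3]
force: [-0.5, 0.1, -1.0]
opening: 0.0396
gripper_force: 29.9
```

Run:
```python
from h import *
plan(596,217,9,-97.3)
```

```text
shift [ 0.9  0.2 80. ] turn [ 0.04 -0.04  0.04]
```

Emit:
{"name": "apply_moves", "arguments": {"deltas": [{"fingers":32,"delta_pos":[1,0,25],"angular":[0,0,0]},{"fingers":32,"delta_pos":[1,0,50],"angular":[0,0,0]},{"fingers":32,"delta_pos":[1,0,67],"angular":[0,0,0]},{"fingers":32,"delta_pos":[1,0,75],"angular":[0,0,0]},{"fingers":32,"delta_pos":[1,0,78],"angular":[0,0,0]},{"fingers":32,"delta_pos":[1,0,80],"angular":[0,0,0]},{"fingers":32,"delta_pos":[1,0,81],"angular":[0,0,0]},{"fingers":32,"delta_pos":[1,0,81],"angular":[0,0,0]}]}}

```text
clock: 15.3
tool_pos: [0.5961, 0.2161, 0.0098]
orientation: [-180.0, 0.0, -97.3]
force: [0.1, 1.1, -0.3]
opening: 0.0396
gripper_force: 29.9
```

Emit:
{"name": "apply_moves", "arguments": {"deltas": [{"fingers":32,"delta_pos":[0,0,1],"angular":[0,0,0]},{"fingers":32,"delta_pos":[0,0,1.5],"angular":[0,0,0]},{"fingers":32,"delta_pos":[0,0,1.5],"angular":[0,0,0]}]}}

```text
clock: 15.6
tool_pos: [0.5962, 0.2162, 0.0095]
orientation: [-179.9, 0.0, -97.3]
force: [-4.3, -0.6, 10.1]
opening: 0.0397
gripper_force: 29.9
```

Emit:
{"name": "apply_moves", "arguments": {"deltas": [{"fingers":53,"delta_pos":[0,0,-0.5],"angular":[0,0,0]},{"fingers":53,"delta_pos":[0,0,-0.5],"angular":[0,0,0]},{"fingers":53,"delta_pos":[0,0,-0.5],"angular":[0,0,0]},{"fingers":53,"delta_pos":[0,0,-0.5],"angular":[0,0,0]},{"fingers":53,"delta_pos":[0,0,-20],"angular":[0,0,0]},{"fingers":53,"delta_pos":[0,0,-60],"angular":[0,0,0]},{"fingers":80,"delta_pos":[0,0,-95],"angular":[0,0,0]},{"fingers":80,"delta_pos":[0,0,-95],"angular":[0,0,0]}]}}

```text
clock: 16.4
tool_pos: [0.5987, 0.2175, 0.1081]
orientation: [-179.6, 0.3, -97.2]
force: [0.6, -0.0, 0.5]
opening: 0.0638
gripper_force: 0.0
```

Run:
```python
from h import *
plan(462,189,105,-78.1)
```

```text
shift [ 45.5 132.1   1.9] turn [ -0.45   0.22 -19.14]
```

Emit:
{"name": "apply_moves", "arguments": {"deltas": [{"fingers":80,"delta_pos":[10,30,2],"angular":[0,0,-5]},{"fingers":80,"delta_pos":[22,65,2],"angular":[0,0,-10]},{"fingers":80,"delta_pos":[34,100,2],"angular":[0,0,-15]},{"fingers":80,"delta_pos":[43,124,2],"angular":[0,0,-19]},{"fingers":80,"delta_pos":[45.5,132,2],"angular":[0,0,-19]},{"fingers":80,"delta_pos":[45.5,132,2],"angular":[0,0,-19]}]}}

```text
clock: 17.0
tool_pos: [0.4584, 0.1875, 0.1008]
orientation: [-180.0, 0.0, -78.3]
force: [-0.1, 0.3, -0.0]
opening: 0.08
gripper_force: 0.0
```

Run:
```python
from h import *
plan(462,189,5,-78.1)
```

```text
shift [-0.7 -3.8 95.8] turn [-0.02  0.02 -0.2 ]
```

Emit:
{"name": "apply_moves", "arguments": {"deltas": [{"fingers":80,"delta_pos":[-1,-4,30],"angular":[0,0,0]},{"fingers":80,"delta_pos":[-1,-4,65],"angular":[0,0,0]},{"fingers":80,"delta_pos":[-1,-4,86],"angular":[0,0,0]},{"fingers":80,"delta_pos":[-1,-4,95],"angular":[0,0,0]},{"fingers":80,"delta_pos":[-1,-4,95.5],"angular":[0,0,0]},{"fingers":32,"delta_pos":[-1,-4,95.5],"angular":[0,0,0]},{"fingers":32,"delta_pos":[-1,-4,95.5],"angular":[0,0,0]},{"fingers":32,"delta_pos":[-1,-4,95.5],"angular":[0,0,0]},{"fingers":32,"delta_pos":[-1,-4,95.5],"angular":[0,0,0]},{"fingers":32,"delta_pos":[-1,-4,95.5],"angular":[0,0,0]}]}}

```text
clock: 18.0
tool_pos: [0.463, 0.1896, 0.0056]
orientation: [-179.9, 0.0, -78.3]
force: [0.1, -0.0, 1.1]
opening: 0.0457
gripper_force: 0.0
```

Emit:
{"name": "apply_moves", "arguments": {"deltas": [{"fingers":32,"delta_pos":[0,0,0],"angular":[0,0,0]},{"fingers":32,"delta_pos":[0,0,0],"angular":[0,0,0]},{"fingers":32,"delta_pos":[0,0,0],"angular":[0,0,0]},{"fingers":32,"delta_pos":[0,0,0],"angular":[0,0,0]}]}}

```text
clock: 18.4
tool_pos: [0.4629, 0.1895, 0.0054]
orientation: [-180.0, 0.0, -78.3]
force: [-3.6, -0.7, 6.5]
opening: 0.0397
gripper_force: 30.0
```

Run:
```python
from h import *
plan(604,281,95,-97.3)
```

```text
shift [ -61.  -156.8  -89.5] turn [-0.02  0.01 19.01]
```

Emit:
{"name": "apply_moves", "arguments": {"deltas": [{"fingers":32,"delta_pos":[0,0,-20],"angular":[0,0,0]},{"fingers":32,"delta_pos":[0,0,-55],"angular":[0,0,0]},{"fingers":32,"delta_pos":[-5,-13,-80],"angular":[0,0,2]},{"fingers":32,"delta_pos":[-16,-40,-89],"angular":[0,0,5]},{"fingers":32,"delta_pos":[-28,-71,-89],"angular":[0,0,9]},{"fingers":32,"delta_pos":[-41,-103,-89],"angular":[0,0,13]},{"fingers":32,"delta_pos":[-53,-132,-89],"angular":[0,0,16]},{"fingers":32,"delta_pos":[-61,-150,-89],"angular":[0,0,18]},{"fingers":32,"delta_pos":[-63,-157,-89],"angular":[0,0,19]},{"fingers":32,"delta_pos":[-63,-157,-89],"angular":[0,0,19]}]}}

```text
clock: 19.4
tool_pos: [0.6037, 0.2828, 0.093]
orientation: [179.9, -0.1, -97.3]
force: [-0.3, -1.1, -2.3]
opening: 0.0399
gripper_force: 30.0
```

Run:
```python
from h import *
plan(604,283,10,-97.3)
```

```text
shift [-0.4 -0.4 83. ] turn [ 0.06 -0.06 -0.01]
```

Emit:
{"name": "apply_moves", "arguments": {"deltas": [{"fingers":32,"delta_pos":[0,0,25],"angular":[0,0,0]},{"fingers":32,"delta_pos":[0,0,50],"angular":[0,0,0]},{"fingers":32,"delta_pos":[0,0,69],"angular":[0,0,0]},{"fingers":32,"delta_pos":[0,0,78],"angular":[0,0,0]},{"fingers":32,"delta_pos":[0,0,82],"angular":[0,0,0]},{"fingers":32,"delta_pos":[0,0,84],"angular":[0,0,0]},{"fingers":32,"delta_pos":[0,0,85],"angular":[0,0,0]},{"fingers":32,"delta_pos":[0,0,85],"angular":[0,0,0]}]}}

```text
clock: 20.2
tool_pos: [0.6041, 0.2832, 0.0099]
orientation: [-179.9, 0.1, -97.3]
force: [0.5, -0.6, -0.9]
opening: 0.0398
gripper_force: 30.0
```

Emit:
{"name": "apply_moves", "arguments": {"deltas": [{"fingers":32,"delta_pos":[0,0,1],"angular":[0,0,0]},{"fingers":32,"delta_pos":[0,0,1.5],"angular":[0,0,0]},{"fingers":32,"delta_pos":[0,0,1.5],"angular":[0,0,0]}]}}

```text
clock: 20.5
tool_pos: [0.6042, 0.2833, 0.0095]
orientation: [-179.9, 0.1, -97.3]
force: [-3.3, -1.6, 8.5]
opening: 0.0399
gripper_force: 30.0
```

Emit:
{"name": "apply_moves", "arguments": {"deltas": [{"fingers":53,"delta_pos":[0,0,-0.5],"angular":[0,0,0]},{"fingers":53,"delta_pos":[0,0,-0.5],"angular":[0,0,0]},{"fingers":53,"delta_pos":[0,0,-0.5],"angular":[0,0,0]},{"fingers":53,"delta_pos":[0,0,-0.5],"angular":[0,0,0]},{"fingers":53,"delta_pos":[0,0,-20],"angular":[0,0,0]},{"fingers":53,"delta_pos":[0,0,-60],"angular":[0,0,0]},{"fingers":80,"delta_pos":[0,0,-105],"angular":[0,0,0]},{"fingers":80,"delta_pos":[0,0,-110],"angular":[0,0,0]}]}}

```text
clock: 21.3
tool_pos: [0.6068, 0.2847, 0.124]
orientation: [-179.6, 0.3, -97.2]
force: [1.4, 1.5, 0.3]
opening: 0.0634
gripper_force: 0.0
```

Run:
```python
from h import *
plan(443,310,120,-97.3)
```

```text
shift [ -4.4 165.7   2.8] turn [-0.43  0.33  0.07]
```

Emit:
{"name": "apply_moves", "arguments": {"deltas": [{"fingers":80,"delta_pos":[-1,35,2],"angular":[0,0,0]},{"fingers":80,"delta_pos":[-2,78,2],"angular":[0,0,0]},{"fingers":80,"delta_pos":[-3,120,2],"angular":[0,0,0]},{"fingers":80,"delta_pos":[-4,155,2],"angular":[0,0,0]},{"fingers":80,"delta_pos":[-4,166,2],"angular":[0,0,0]},{"fingers":80,"delta_pos":[-4,166,2],"angular":[0,0,0]},{"fingers":80,"delta_pos":[-4,166,2],"angular":[0,0,0]}]}}

```text
clock: 22.0
tool_pos: [0.4401, 0.3084, 0.1158]
orientation: [-180.0, 0.0, -97.3]
force: [-0.9, 0.5, 0.2]
opening: 0.0797
gripper_force: 0.0
```

Run:
```python
from h import *
plan(443,310,26,-97.3)
im,p=shot('side','s3');cv2.imwrite('pics/s3c.png',cv2.resize(im[150:384,130:400],None,fx=2.5,fy=2.5))
```

```text
shift [-1.9 -2.6 89.8] turn [-0.04  0.03  0.05]
```

View pics/s3c.png

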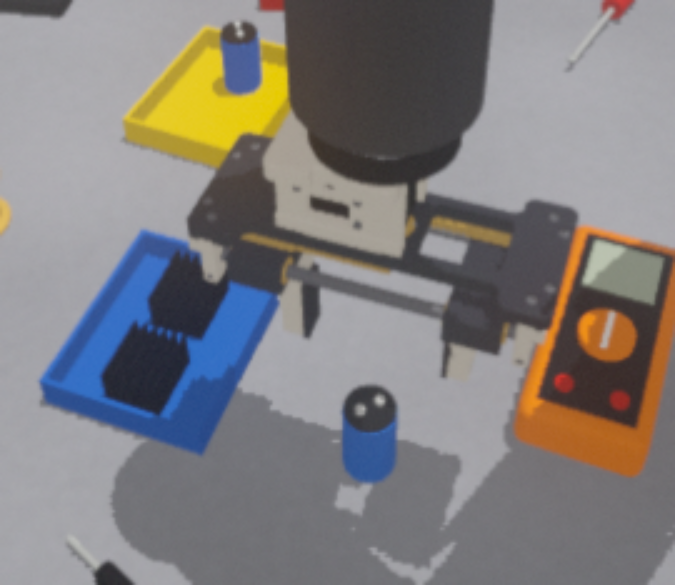

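Both heat sinks stand fins up in the blue tray, side by side. Capacitor a is free below the gripper.

Emit:
{"name": "apply_moves", "arguments": {"deltas": [{"fingers":80,"delta_pos":[-2,-3,25],"angular":[0,0,0]},{"fingers":80,"delta_pos":[-2,-3,55],"angular":[0,0,0]},{"fingers":80,"delta_pos":[-2,-3,80],"angular":[0,0,0]},{"fingers":80,"delta_pos":[-2,-3,89],"angular":[0,0,0]},{"fingers":28,"delta_pos":[-2,-3,89],"angular":[0,0,0]},{"fingers":28,"delta_pos":[-2,-3,89],"angular":[0,0,0]},{"fingers":28,"delta_pos":[-2,-3,89],"angular":[0,0,0]},{"fingers":28,"delta_pos":[-2,-3,89],"angular":[0,0,0]},{"fingers":28,"delta_pos":[-2,-3,89],"angular":[0,0,0]},{"fingers":28,"delta_pos":[-2,-3,89],"angular":[0,0,0]}]}}

```text
clock: 23.05
tool_pos: [0.4429, 0.3098, 0.0271]
orientation: [-180.0, 0.0, -97.3]
force: [0.3, 0.7, 0.5]
opening: 0.0374
gripper_force: 0.0
```

Emit:
{"name": "apply_moves", "arguments": {"deltas": [{"fingers":28,"delta_pos":[0,0,0],"angular":[0,0,0]},{"fingers":28,"delta_pos":[0,0,0],"angular":[0,0,0]},{"fingers":28,"delta_pos":[0,0,0],"angular":[0,0,0]},{"fingers":28,"delta_pos":[0,0,0],"angular":[0,0,0]}]}}

```text
clock: 23.45
tool_pos: [0.4429, 0.3098, 0.027]
orientation: [-180.0, 0.0, -97.3]
force: [-2.9, -0.8, 4.9]
opening: 0.0343
gripper_force: 30.0
```

Run:
```python
from h import *
plan(644,18,120,-97.3)
```

```text
shift [ 263.9 -236.5  -93.1] turn [-0.02  0.02  0.01]
```

Emit:
{"name": "apply_moves", "arguments": {"deltas": [{"fingers":28,"delta_pos":[0,0,-20],"angular":[0,0,0]},{"fingers":28,"delta_pos":[0,0,-55],"angular":[0,0,0]},{"fingers":28,"delta_pos":[15,-13,-85],"angular":[0,0,0]},{"fingers":28,"delta_pos":[39,-35,-93],"angular":[0,0,0]},{"fingers":28,"delta_pos":[67,-60,-93],"angular":[0,0,0]},{"fingers":28,"delta_pos":[97,-87,-93],"angular":[0,0,0]},{"fingers":28,"delta_pos":[127,-114,-93],"angular":[0,0,0]},{"fingers":28,"delta_pos":[157,-141,-93],"angular":[0,0,0]},{"fingers":28,"delta_pos":[187,-168,-93],"angular":[0,0,0]},{"fingers":28,"delta_pos":[214,-192,-93],"angular":[0,0,0]}]}}

```text
clock: 24.45
tool_pos: [0.6066, 0.0711, 0.1191]
orientation: [180.0, -0.0, -97.3]
force: [0.0, 1.5, -0.5]
opening: 0.0344
gripper_force: 30.0
```

Emit:
{"name": "apply_moves", "arguments": {"deltas": [{"fingers":28,"delta_pos":[22,-20,0],"angular":[0,0,0]},{"fingers":28,"delta_pos":[40,-36,0],"angular":[0,0,0]},{"fingers":28,"delta_pos":[50,-44,0],"angular":[0,0,0]},{"fingers":28,"delta_pos":[50,-44,0],"angular":[0,0,0]}]}}

```text
clock: 24.85
tool_pos: [0.6435, 0.0164, 0.1188]
orientation: [179.9, -0.0, -97.4]
force: [-1.2, 0.1, -0.0]
opening: 0.0341
gripper_force: 30.0
```

Run:
```python
from h import *
plan(644,18,31.5,-97.3)
```

```text
shift [-1.7 -0.4 87.3] turn [ 0.06 -0.03 -0.11]
```

Emit:
{"name": "apply_moves", "arguments": {"deltas": [{"fingers":28,"delta_pos":[-2,0,25],"angular":[0,0,0]},{"fingers":28,"delta_pos":[-2,0,55],"angular":[0,0,0]},{"fingers":28,"delta_pos":[-2,0,74],"angular":[0,0,0]},{"fingers":28,"delta_pos":[-2,0,83],"angular":[0,0,0]},{"fingers":28,"delta_pos":[-2,0,86],"angular":[0,0,0]},{"fingers":28,"delta_pos":[-2,0,88],"angular":[0,0,0]},{"fingers":28,"delta_pos":[-2,0,89],"angular":[0,0,0]},{"fingers":28,"delta_pos":[-2,0,89],"angular":[0,0,0]}]}}

```text
clock: 25.65
tool_pos: [0.6441, 0.0199, 0.0314]
orientation: [-179.9, 0.0, -97.3]
force: [0.4, -0.2, -0.4]
opening: 0.0345
gripper_force: 30.0
```

Emit:
{"name": "apply_moves", "arguments": {"deltas": [{"fingers":28,"delta_pos":[0,0,1],"angular":[0,0,0]},{"fingers":28,"delta_pos":[0,0,1.5],"angular":[0,0,0]},{"fingers":28,"delta_pos":[0,0,1.5],"angular":[0,0,0]}]}}

```text
clock: 25.95
tool_pos: [0.6442, 0.0198, 0.031]
orientation: [-179.9, 0.0, -97.3]
force: [-2.7, 1.0, 9.0]
opening: 0.0342
gripper_force: 30.0
```

Emit:
{"name": "apply_moves", "arguments": {"deltas": [{"fingers":65,"delta_pos":[0,0,-0.5],"angular":[0,0,0]},{"fingers":65,"delta_pos":[0,0,-0.5],"angular":[0,0,0]},{"fingers":65,"delta_pos":[0,0,-0.5],"angular":[0,0,0]},{"fingers":65,"delta_pos":[0,0,-0.5],"angular":[0,0,0]},{"fingers":65,"delta_pos":[0,0,-20],"angular":[0,0,0]},{"fingers":65,"delta_pos":[0,0,-60],"angular":[0,0,0]},{"fingers":65,"delta_pos":[0,0,-105],"angular":[0,0,0]},{"fingers":65,"delta_pos":[0,0,-130],"angular":[0,0,0]}]}}

```text
clock: 26.75
tool_pos: [0.645, 0.0198, 0.1628]
orientation: [-179.8, 0.1, -97.3]
force: [0.3, 0.5, 0.5]
opening: 0.065
gripper_force: 0.0
```

Emit:
{"name": "apply_moves", "arguments": {"deltas": [{"fingers":65,"delta_pos":[0,45,-20],"angular":[0,0,0]},{"fingers":65,"delta_pos":[0,90,-20],"angular":[0,0,0]},{"fingers":65,"delta_pos":[0,135,-20],"angular":[0,0,0]},{"fingers":65,"delta_pos":[0,180,-20],"angular":[0,0,0]},{"fingers":65,"delta_pos":[0,200,-20],"angular":[0,0,0]},{"fingers":65,"delta_pos":[0,200,-20],"angular":[0,0,0]}]}}

```text
clock: 27.35
tool_pos: [0.4428, 0.045, 0.1796]
orientation: [-180.0, 0.1, -97.2]
force: [1.1, 0.2, 0.7]
opening: 0.0651
gripper_force: 0.0
```

Run:
```python
from h import *
im,p=shot('top','t4');s,_=shot('side','s4')
cv2.imwrite('pics/e.png',np.hstack([cv2.resize(im[110:260,110:410],None,fx=1.33,fy=2*.665),cv2.resize(s[80:330,140:340],None,fx=1.6,fy=1.6)[:199*2][:199]] ) if 0 else cv2.resize(s[100:340,130:350],None,fx=2.4,fy=2.4))
cv2.imwrite('pics/et.png',cv2.resize(im[120:240,120:400],None,fx=2.8,fy=2.8))
```

```text
(no output)
```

View pics/e.png

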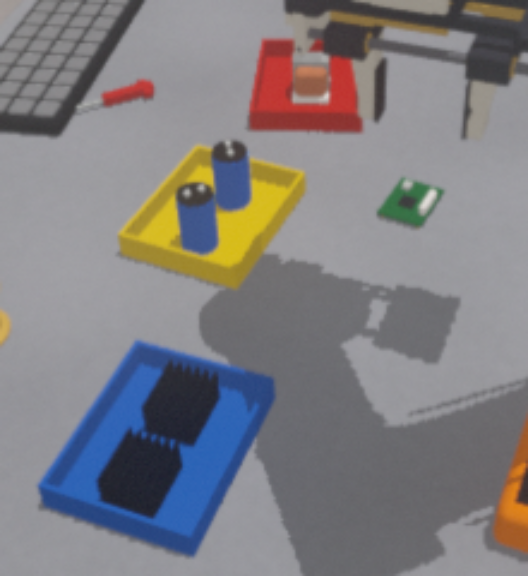

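View pics/et.png

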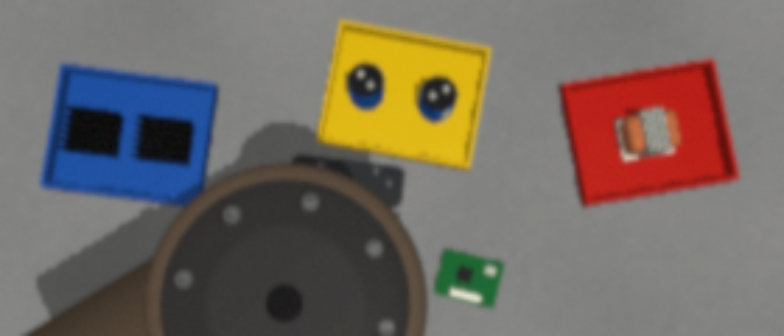

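Both views show all five parts upright and side by side in the middle of their trays: capacitors at (365,87) and (437,100) in the top crop, heat sinks at (92,131) and (164,140), and the transformer at (650,133). The board hasn't moved, and the arm is clear of everything.

```bash
python3 -c "
from plant import ctrl
print(ctrl.close_job())"
```

```text
the job is handed in; nothing more can be done
None
```

I sorted all five parts into their trays and handed the job in at about 27 s; the last pictures show them upright and the circuit board untouched, but no verdict came back.

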